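# Stroke the greased slide carriage from stop to stop

## Robot

A 6-joint arm with a two-finger parallel gripper is mounted at the origin on the work surface. World frame = base frame: x ahead of the robot, y to its left, z up, the work surface at z = 0. Lengths are in m, angles in rad, forces in N, time in s.
With the tool pointing down it reaches from about 0.275 to 0.75 m from the base axis. Payload 10.2 kg.
Tool frame: the origin (TCP) lies at the very end of the fingers, on their centre line; the grasp point (between the pads) lies 19 mm behind it; z points along the fingers, y is the direction in which the jaws open and shut (so a half turn about z gives the same grasp; the last joint's range is limited). The gripper opens to 85 mm and grips with 20 to 120 N. Pads are 22 mm wide; open, the fingers measure 114 mm over their backs; the gripper's body (76 mm by 85 mm) begins 54 mm behind the grasp point. The pads swing forward as they close: fully open they stand 13 mm farther back than shut.
Start: joints at [-1.435, 0.313, 1.498, -0, 1.331, -0.223], TCP at [0.184, -0.492, 0.231] pointing down, gripper open.
Joint ranges: [-2.94, 2.94], [-0.97, 2.17], [0.19, 2.56], [-1.23, 4.37], [0.02, 3.11], [-2.88, 2.88]. Speed limits (rad/s): [2.39, 2.39, 3.01, 3.14, 3.14, 3.14].

## Interface

Orientations are given as a 3x3 rotation matrix whose columns are the frame's x, y, z axes.
In Python, from rig import ctrl gives the robot as it stands. The module is installed in compiled form; this text tells all that it offers.
- The arm moves only by the tool move_arm, never from a script. Its argument "rows" is a list of rows, each an object of numbers: "grip": the closure, from -1 (fully open) to 1 (shut), so that 0 is half open; "dx", "dy", "dz": the shift along the tool's x, y, z in mm; "roll": the turn about the tool's z in degrees. In form: [{"grip": .., "dx": .., "dy": .., "dz": .., "roll": ..}, ...]. A call has 1 to 5 rows; each row is the pose to reach, as a shift and turn from the pose commanded when the call began, along the tool's axes at that moment; what a row does not reach only later rows make up. A row lasts 1/12 s, in which the tool goes at most 41.7 mm and 7.16 degrees, less where a joint would pass 70% of its speed; a pose out of reach is approached as far as the arm can. A call with a gripper value outside its range is refused whole. The fingers move at their own pace and stop on an object; "newtons" is the grip in N (left out, the last holds). Time passes only in rows, so rows that repeat a pose let the fingers close. It gives the time, the measured TCP pose, the force and the opening at its end, in the units of the state.
- ctrl.observe(): the state, without advancing time (a new reading comes with each control period).
- ctrl.snapshot(name): name is "side" or "top" or "wrist"; returns a dict with "frame" (384x512x3 uint8, red, green, blue), "vertical_fov" (degrees; the focal length in pixels is half the picture's height over the tangent of half this angle, whatever the lens; pixels are square), "cx", "cy" (the principal point, pixels), "eye" and "orientation" of the camera in the world; the wrist camera has in their place "T_tool_cam" (4x4, takes a point from camera to tool coordinates, whose origin is the TCP and whose axes are the flange's). Camera axes: x right, y up, looking along -z (the intrinsics and any distortion apply to the point x, -y, -z); pixel columns grow to the right and rows downward; lengths in m; the calibration is good to about 2 mm. A picture is of the moment at which its call begins: read the wrist's pose just before it. There is no depth.
- ctrl.hand_in(): hands the job in, once; it reports no verdict.
Trained networks look in the newest picture that a camera, given by its name, has taken for a name from the list of things; names that differ only in an ending like _2 or _b are one class to them, and where a whole thing is asked for, a point or a joint stands for the part that bears it (a point fixed in the world has none). Each returns a list of dicts, best first, with "confidence" (0 to 1); they miss things now and then, are a little off and sometimes report something else, mostly with a low value. They report only what shows in the picture. A call takes as long as a camera call.
- ctrl.spot_in(thing, camera): "position" ([x, y, z] in m, in world coordinates, good to about 4 mm: the middle of the surface that is visible of it).
- ctrl.landmark_of(thing, camera): "position" ([x, y, z] in m, in world coordinates, good to about 4 mm: a listed point, or the origin of a listed thing).
The state is a dict: "time_s": time; "joints": joint angles; "joint_velocities": joint speeds; "effort": joint torques, N m; "eef_pos": TCP position; "orientation": TCP orientation; "wrist_force": force on the tool from outside, world axes, zero at the start; "torque": the same for the moment, N m; "finger_gap": finger opening in m.
Only numpy, scipy, OpenCV 4.12 (cv2) and the standard library are available. Lean on these libraries where they do the work, as an engineer would, in place of code of your own. Each camera call takes 0.05 s, during which the arm holds its last target.

## Task

The slide rail whose carriage has the yellow knob has just been greased: stroke that carriage through its full travel to feel for sticky spots, first right up to the red stop, then all the way across to the white stop, and leave it there. Move it smoothly, without flinging it, and leave the carriage with the black knob where it is.

Things in the scene. Friction and masses are not known exactly. Their poses are not given: they have to be found in the camera images.
- yellow_carriage: Steel carriage (54 mm across the rail, 60 mm along, top 48 mm above the bench) with an upright round YELLOW knob, 28 mm across, from 54 to 96 mm above the bench. Origin: knob centre, 75 mm up; y axis along the rail, z up. On a blue base plate (380 x 84 mm). Slides 220 mm between the red and white stops (3 N) and stays where left. At a stop the origin is 40 mm horizontally from that stop's centre.
- red_stop: RED stop block clamped over one end of the yellow carriage's rail, 18 mm along the rail, 62 mm across, top 48 mm above the bench. It cannot move. The origin is the centre of its underside, 12 mm above the bench, on the rail's centre line. It may be at either end.
- white_stop: WHITE stop block of the same size over the other end of the yellow carriage's rail, 300 mm from the red one. It cannot move. The origin is the centre of its underside, 12 mm above the bench, on the rail's centre line.
- black_carriage: Carriage of the same shape with a BLACK knob on a second rail with dark steel stops, roughly parallel to the first, either nearer the robot or farther away. The origin is the centre of its knob, 75 mm above the bench. To be left where it is.

How it is judged:
By the outcome, as a careful person would: the job done as asked, in the order asked, and still so for the second after the job is handed in, with the robot touching nothing.
It also fails if it takes over 35 s, if anything falls off the work surface, if the arm or the gripper's body presses on something with over 40 N, if the wrist force passes 120 N, or if a joint passes its speed limit or range.

## Working session

There is one attempt and no reset: what is moved stays moved. The work goes in short steps, Python scripts to look and compute and a tool call to move; the robot and the scene stay as the last step left them, time stands still between calls to the robot, and variables do not carry over. Pictures are saved under pics/ and viewed, and the job is handed in when it is done.

Besides the shell and the picture viewer there is one more tool, called after ">>>" by a JSON object that holds its "api" and its "payload", one argument or row to a line. move_arm: Moves the arm, as the interface text tells. Its arguments: {"type":"object","properties":{"rows":{"type":"array","items":{"type":"object","properties":{"grip":{"type":"number"},"dx":{"type":"number"},"dy":{"type":"number"},"dz":{"type":"number"},"roll":{"type":"number"}}}},"newtons":{"type":"number"}},"required":["rows"]}

```bash
mkdir -p pics; python3 - <<'E'
from rig import ctrl
import cv2,numpy as np
o=ctrl.observe()
print(o['time_s'],o['eef_pos'],np.round(o['orientation'],3).tolist(),o['finger_gap'])
for c in ['top','side']:
    s=ctrl.snapshot(c); cv2.imwrite(f'pics/{c}0.png',s['frame'][:,:,::-1])
    for t in ['yellow_carriage','red_stop','white_stop','black_carriage']:
        print(c,t,[(np.round(d['position'],3).tolist(),round(d['confidence'],2)) for d in ctrl.landmark_of(t,c)[:2]])
E
```

```text
0.0 [ 0.18430553 -0.49130853  0.23074262] [[0.936, 0.351, -0.0], [0.351, -0.936, 0.001], [0.0, -0.001, -1.0]] 0.08551665698163756
top yellow_carriage [([0.648, 0.003, 0.074], 0.81)]
top red_stop [([0.64, 0.162, 0.012], 0.87)]
top white_stop [([0.641, -0.135, 0.015], 0.86)]
top black_carriage [([0.469, -0.063, 0.077], 0.98)]
side yellow_carriage [([0.639, 0.002, 0.074], 0.73)]
side red_stop [([0.638, 0.164, 0.011], 0.84)]
side white_stop []
side black_carriage [([0.47, -0.065, 0.074], 0.63)]
```

View pics/top0.png

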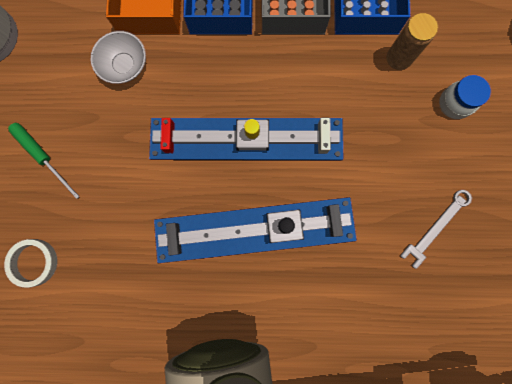

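View pics/side0.png

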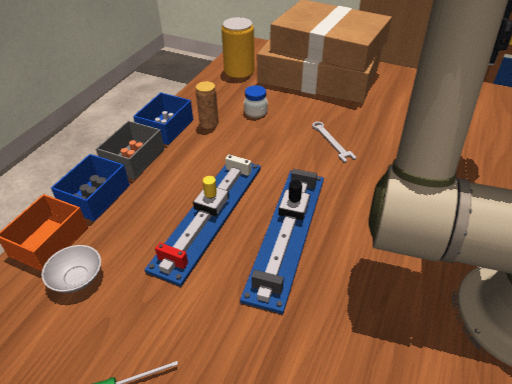

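The top view shows the red stop at (166,135), the white stop at (325,134) and the yellow knob at (252,128). The black rail is the nearer one. This matches the network positions, so the rail runs almost along world y at x≈0.64. I'll move over now and refine with the wrist camera.

>>> {"api": "move_arm", "payload": {
  "rows": [
    {"dx":30,"dy":-15,"grip":-1},
    {"dx":66,"dy":-33,"grip":-1},
    {"dx":102,"dy":-51,"grip":-1},
    {"dx":138,"dy":-69,"grip":-1},
    {"dx":174,"dy":-87,"grip":-1}
  ]
}}

```text
schema error: expected keys grip, dx, dy, dz, roll
```

>>> {"api": "move_arm", "payload": {
  "rows": [
    {"dx":36,"dy":-18,"grip":-1},
    {"dx":72,"dy":-36,"grip":-1},
    {"dx":108,"dy":-54,"grip":-1},
    {"dx":144,"dy":-72,"grip":-1},
    {"dx":180,"dy":-90,"grip":-1}
  ]
}}

```text
schema error: expected keys grip, dx, dy, dz, roll
```

>>> {"api": "move_arm", "payload": {
  "rows": [
    {"dx":30,"dy":-15,"grip":-1},
    {"dx":60,"dy":-30,"grip":-1},
    {"dx":90,"dy":-45,"grip":-1},
    {"dx":110,"dy":-55,"grip":-1},
    {"dx":110,"dy":-55,"grip":-1}
  ]
}}

```text
schema error: expected keys grip, dx, dy, dz, roll
```

```bash
python3 - <<'E'
from rig import ctrl
import cv2,numpy as np
o=ctrl.observe()
print(o['time_s'],o['eef_pos'],np.round(o['orientation'],3).tolist(),o['wrist_force'])
s=ctrl.snapshot('wrist'); cv2.imwrite('pics/w1.png',s['frame'][:,:,::-1])
for t in ['yellow_carriage','red_stop','white_stop','black_carriage']:
    print(t,[(np.round(d['position'],3).tolist(),round(d['confidence'],2)) for d in ctrl.landmark_of(t,'wrist')[:2]])
np.save('w1.npy',{**s,'p':o['eef_pos'],'R':o['orientation']},allow_pickle=True)
print([k for k in s], s['T_tool_cam'])
E
```

```text
0.5 [ 0.18432873 -0.49154607  0.23125831] [[0.936, 0.351, -0.0], [0.351, -0.936, 0.0], [0.0, -0.0, -1.0]] [ 0.04694229 -0.27499028 -0.22992917]
yellow_carriage []
red_stop []
white_stop []
black_carriage []
['frame', 'vertical_fov', 'cx', 'cy', 'T_tool_cam'] [[ 5.22666971e-05  9.47730681e-01  3.19071392e-01  8.23434163e-02]
 [ 9.99999992e-01 -8.51380934e-05  8.90750072e-05 -1.88025679e-04]
 [ 1.11584247e-04  3.19071385e-01 -9.47730678e-01 -1.41749090e-01]
 [ 0.00000000e+00  0.00000000e+00  0.00000000e+00  1.00000000e+00]]
```

View pics/w1.png

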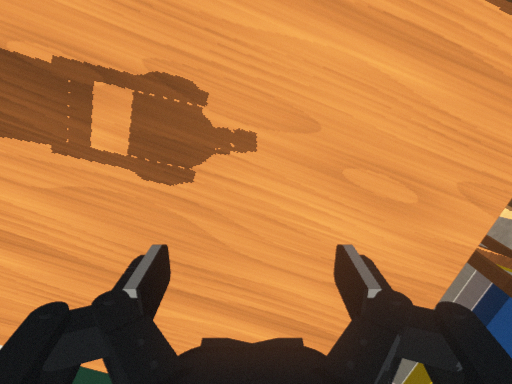

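The moves were refused because every row needs all five keys. The wrist picture only shows bench and the arm's shadow, so the arm hasn't moved. I'll send them again with all the keys.

>>> {"api": "move_arm", "payload": {
  "rows": [
    {"dx":30,"dy":-15,"dz":0,"roll":0,"grip":-1},
    {"dx":66,"dy":-33,"dz":0,"roll":0,"grip":-1},
    {"dx":102,"dy":-51,"dz":0,"roll":0,"grip":-1},
    {"dx":138,"dy":-69,"dz":0,"roll":0,"grip":-1},
    {"dx":174,"dy":-87,"dz":0,"roll":0,"grip":-1}
  ]
}}

```text
time_s: 1.17
eef_pos: [0.3176, -0.3475, 0.2314]
orientation: [[0.937, 0.351, 0.0], [0.351, -0.937, -0.0], [0.0, 0.0, -1.0]]
wrist_force: [0.8, 0.1, 1.1]
finger_gap: 0.0855
```

>>> {"api": "move_arm", "payload": {
  "rows": [
    {"dx":36,"dy":-18,"dz":0,"roll":0,"grip":-1},
    {"dx":72,"dy":-36,"dz":0,"roll":0,"grip":-1},
    {"dx":108,"dy":-54,"dz":0,"roll":0,"grip":-1},
    {"dx":144,"dy":-72,"dz":0,"roll":0,"grip":-1},
    {"dx":180,"dy":-90,"dz":0,"roll":0,"grip":-1}
  ]
}}

```text
time_s: 1.58
eef_pos: [0.4547, -0.1998, 0.2315]
orientation: [[0.936, 0.351, 0.0], [0.351, -0.936, -0.0], [0.0, 0.0, -1.0]]
wrist_force: [-0.6, -0.4, 0.2]
finger_gap: 0.0856
```

>>> {"api": "move_arm", "payload": {
  "rows": [
    {"dx":30,"dy":-15,"dz":0,"roll":5,"grip":-1},
    {"dx":60,"dy":-30,"dz":0,"roll":10,"grip":-1},
    {"dx":90,"dy":-45,"dz":0,"roll":15,"grip":-1},
    {"dx":110,"dy":-55,"dz":0,"roll":20,"grip":-1},
    {"dx":110,"dy":-55,"dz":0,"roll":20.5,"grip":-1}
  ]
}}

```text
time_s: 2.0
eef_pos: [0.5392, -0.1084, 0.231]
orientation: [[1.0, 0.0, 0.0], [0.0, -1.0, 0.001], [0.0, -0.001, -1.0]]
wrist_force: [0.4, -0.0, -1.6]
finger_gap: 0.0852
```

```bash
python3 - <<'E'
from rig import ctrl
import cv2,numpy as np
o=ctrl.observe()
print(o['time_s'],o['eef_pos'],np.round(o['orientation'],3).tolist(),o['wrist_force'])
s=ctrl.snapshot('wrist'); cv2.imwrite('pics/w2.png',s['frame'][:,:,::-1])
for t in ['yellow_carriage','red_stop','white_stop','black_carriage']:
    print(t,[(np.round(d['position'],3).tolist(),round(d['confidence'],2)) for d in ctrl.landmark_of(t,'wrist')[:2]])
E
```

```text
2.0 [ 0.53919316 -0.10838907  0.23100248] [[1.0, 0.0, 0.0], [0.0, -1.0, 0.001], [0.0, -0.001, -1.0]] [ 0.39796161 -0.00396825 -1.56895833]
yellow_carriage [([0.638, 0.007, 0.073], 0.84)]
red_stop [([0.64, 0.168, 0.013], 0.83)]
white_stop [([0.643, -0.14, 0.011], 0.67)]
black_carriage [([0.47, -0.062, 0.077], 0.84)]
```

View pics/w2.png

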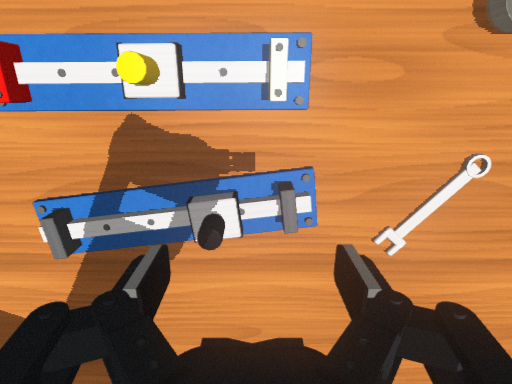

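The wrist picture shows the yellow knob at (131,67), the white stop at (279,70) and the red stop at the left edge. The rail is parallel to y within about 1°, and all views put it at x≈0.640 with the knob at y≈0.004. I'll move above the knob at the current height, then look again.

>>> {"api": "move_arm", "payload": {
  "rows": [
    {"dx":24,"dy":-28,"dz":0,"roll":0,"grip":-1},
    {"dx":48,"dy":-56,"dz":0,"roll":0,"grip":-1},
    {"dx":72,"dy":-84,"dz":0,"roll":0,"grip":-1},
    {"dx":95,"dy":-108,"dz":0,"roll":0,"grip":-1},
    {"dx":101,"dy":-112,"dz":0,"roll":0,"grip":-1}
  ]
}}

```text
time_s: 2.67
eef_pos: [0.6398, 0.0034, 0.2309]
orientation: [[1.0, 0.004, 0.0], [0.004, -1.0, 0.001], [0.0, -0.001, -1.0]]
wrist_force: [-0.2, -0.6, -0.4]
finger_gap: 0.0854
```

```bash
python3 - <<'E'
from rig import ctrl
import cv2,numpy as np
o=ctrl.observe()
print(o['time_s'],o['eef_pos'],np.round(o['orientation'],3).tolist(),o['wrist_force'])
for c in ['wrist','top']:
  s=ctrl.snapshot(c); cv2.imwrite(f'pics/{c}3.png',s['frame'][:,:,::-1])
  for t in ['yellow_carriage','red_stop','white_stop','black_carriage']:
    print(c,t,[(np.round(d['position'],3).tolist(),round(d['confidence'],2)) for d in ctrl.landmark_of(t,c)[:2]])
  if c=='wrist':
    f=s['frame']; h=cv2.cvtColor(f,cv2.COLOR_RGB2HSV)
    m=cv2.inRange(h,(24,150,60),(36,255,255)); n,l,st,ce=cv2.connectedComponentsWithStats(m)
    fl=192/np.tan(np.radians(s['vertical_fov']/2)); 
    T=s['T_tool_cam']
    for i in range(1,n):
      if st[i][4]<80: continue
      u,v=ce[i]; d=np.array([(u-s['cx'])/fl,-(v-s['cy'])/fl,-1]); R=o['orientation']
      e=R@T[:3,3]+o['eef_pos']; w=R@T[:3,:3]@d
      print(st[i],ce[i],e+w*(0.085-e[2])/w[2])
E
```

```text
2.6667 [0.63976321 0.00337791 0.23088354] [[1.0, 0.004, 0.0], [0.004, -1.0, 0.001], [0.0, -0.001, -1.0]] [-0.1959155  -0.63104726 -0.44268418]
wrist yellow_carriage [([0.638, 0.004, 0.071], 0.58)]
wrist red_stop [([0.641, 0.166, 0.013], 0.7)]
wrist white_stop [([0.642, -0.139, 0.007], 0.58)]
wrist black_carriage [([0.471, -0.06, 0.074], 0.62)]
[243 162  25  26 443] [254.97291196 174.32957111] [6.40844835e-01 4.80568189e-04 8.50000000e-02]
top yellow_carriage []
top red_stop []
top white_stop [([0.641, -0.135, 0.015], 0.82)]
top black_carriage [([0.471, -0.063, 0.076], 0.8)]
```

View pics/wrist3.png

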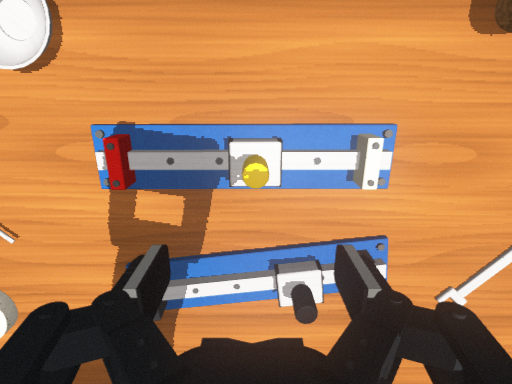

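The wrist view has the yellow knob at (255,174), centred between the fingers, and ray-casting gives (0.641, 0.000–0.004). The fingers come down beside the knob, clear of everything else, so I'll descend to TCP z≈0.058.

>>> {"api": "move_arm", "payload": {
  "rows": [
    {"dx":0,"dy":1,"dz":30,"roll":0,"grip":-1},
    {"dx":0,"dy":1,"dz":60,"roll":0,"grip":-1},
    {"dx":0,"dy":1,"dz":90,"roll":0,"grip":-1},
    {"dx":0,"dy":1,"dz":115,"roll":0,"grip":-1},
    {"dx":0,"dy":1,"dz":130,"roll":0,"grip":-1}
  ]
}}

```text
time_s: 3.58
eef_pos: [0.6369, -0.0004, 0.0983]
orientation: [[1.0, 0.001, -0.004], [0.001, -1.0, 0.001], [-0.004, -0.001, -1.0]]
wrist_force: [-0.6, 0.0, 0.2]
finger_gap: 0.0857
```

>>> {"api": "move_arm", "payload": {
  "rows": [
    {"dx":0,"dy":0,"dz":15,"roll":0,"grip":-1},
    {"dx":0,"dy":0,"dz":30,"roll":0,"grip":-1},
    {"dx":0,"dy":0,"dz":38,"roll":0,"grip":-1},
    {"dx":0,"dy":0,"dz":42,"roll":0,"grip":-1},
    {"dx":0,"dy":0,"dz":42,"roll":0,"grip":-1}
  ]
}}

```text
time_s: 4.0
eef_pos: [0.638, -0.0004, 0.0589]
orientation: [[1.0, 0.001, -0.001], [0.001, -1.0, 0.0], [-0.001, -0.0, -1.0]]
wrist_force: [-0.2, 0.7, -0.1]
finger_gap: 0.0856
```

>>> {"api": "move_arm", "payload": {
  "newtons": 25,
  "rows": [
    {"dx":0,"dy":0,"dz":0,"roll":0,"grip":-0.6},
    {"dx":0,"dy":0,"dz":0,"roll":0,"grip":-0.2},
    {"dx":0,"dy":0,"dz":0,"roll":0,"grip":0.1},
    {"dx":0,"dy":0,"dz":0,"roll":0,"grip":0.2},
    {"dx":0,"dy":0,"dz":0,"roll":0,"grip":0.3}
  ]
}}

```text
time_s: 4.42
eef_pos: [0.6384, -0.0003, 0.0597]
orientation: [[1.0, 0.001, 0.001], [0.001, -1.0, -0.0], [0.001, 0.0, -1.0]]
wrist_force: [0.4, 0.5, 0.4]
finger_gap: 0.03
```

>>> {"api": "move_arm", "payload": {
  "rows": [
    {"dx":0,"dy":0,"dz":0,"roll":0,"grip":0.4},
    {"dx":0,"dy":0,"dz":0,"roll":0,"grip":0.5},
    {"dx":0,"dy":0,"dz":0,"roll":0,"grip":0.6},
    {"dx":0,"dy":0,"dz":0,"roll":0,"grip":0.6},
    {"dx":0,"dy":0,"dz":0,"roll":0,"grip":0.6}
  ]
}}

```text
time_s: 4.83
eef_pos: [0.6383, -0.0003, 0.0597]
orientation: [[1.0, 0.001, 0.0], [0.001, -1.0, -0.0], [0.0, 0.0, -1.0]]
wrist_force: [-1.4, 0.3, 5.8]
finger_gap: 0.0271
```

```bash
python3 - <<'E'
from rig import ctrl
import cv2
o=ctrl.observe();print(o['time_s'],o['eef_pos'],o['finger_gap'],o['wrist_force'])
for c in ['wrist','side']:
  s=ctrl.snapshot(c); cv2.imwrite(f'pics/{c}4.png',s['frame'][:,:,::-1])
E
```

```text
4.8333 [ 6.38331655e-01 -2.91148129e-04  5.96855456e-02] 0.02710780519634702 [-1.35372189  0.2817998   5.79769691]
```

View pics/wrist4.png

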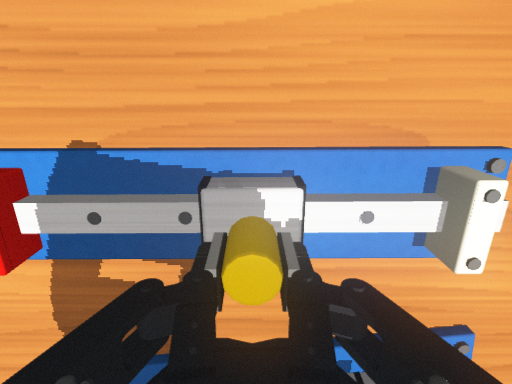

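View pics/side4.png

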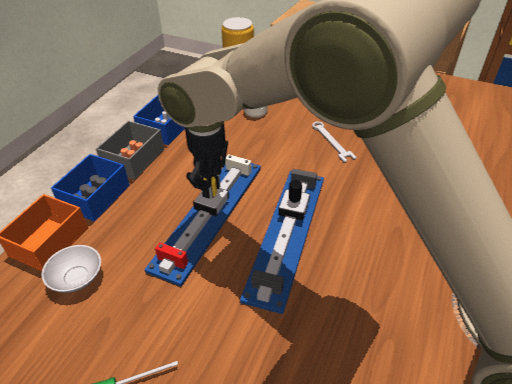

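Both pads are on the yellow knob at (252,260), the gap is 27 mm and the forces are small. Now I'll stroke gently toward red (+y, so tool −y), watching the force.

>>> {"api": "move_arm", "payload": {
  "rows": [
    {"dx":0,"dy":-3,"dz":0,"roll":0,"grip":0.6},
    {"dx":0,"dy":-9,"dz":0,"roll":0,"grip":0.6},
    {"dx":0,"dy":-17,"dz":0,"roll":0,"grip":0.6},
    {"dx":0,"dy":-25,"dz":0,"roll":0,"grip":0.6},
    {"dx":0,"dy":-33,"dz":0,"roll":0,"grip":0.6}
  ]
}}

```text
time_s: 5.35
eef_pos: [0.6382, 0.0323, 0.0597]
orientation: [[1.0, 0.001, -0.0], [0.001, -1.0, -0.001], [-0.0, 0.001, -1.0]]
wrist_force: [-4.0, -4.6, 6.4]
finger_gap: 0.0273
```

>>> {"api": "move_arm", "payload": {
  "rows": [
    {"dx":0,"dy":-8,"dz":0,"roll":0,"grip":0.6},
    {"dx":0,"dy":-16,"dz":0,"roll":0,"grip":0.6},
    {"dx":0,"dy":-24,"dz":0,"roll":0,"grip":0.6},
    {"dx":0,"dy":-32,"dz":0,"roll":0,"grip":0.6},
    {"dx":0,"dy":-40,"dz":0,"roll":0,"grip":0.6}
  ]
}}

```text
time_s: 5.77
eef_pos: [0.6379, 0.0724, 0.0597]
orientation: [[1.0, 0.001, -0.001], [0.001, -1.0, -0.001], [-0.001, 0.001, -1.0]]
wrist_force: [-4.7, -3.3, 6.9]
finger_gap: 0.0271
```

>>> {"api": "move_arm", "payload": {
  "rows": [
    {"dx":0,"dy":-8,"dz":0,"roll":0,"grip":0.6},
    {"dx":0,"dy":-16,"dz":0,"roll":0,"grip":0.6},
    {"dx":0,"dy":-22,"dz":0,"roll":0,"grip":0.6},
    {"dx":0,"dy":-27,"dz":0,"roll":0,"grip":0.6},
    {"dx":0,"dy":-30,"dz":0,"roll":0,"grip":0.6}
  ]
}}

```text
time_s: 6.18
eef_pos: [0.6378, 0.1028, 0.0597]
orientation: [[1.0, 0.001, -0.001], [0.001, -1.0, -0.001], [-0.001, 0.001, -1.0]]
wrist_force: [-5.6, -3.1, 7.4]
finger_gap: 0.0274
```

```bash
python3 - <<'E'
from rig import ctrl
import cv2,numpy as np
o=ctrl.observe();print(o['time_s'],o['eef_pos'],o['finger_gap'],o['wrist_force'])
s=ctrl.snapshot('wrist'); cv2.imwrite('pics/wrist5.png',s['frame'][:,:,::-1])
for t in ['yellow_carriage','red_stop','white_stop']:
    print(t,[(np.round(d['position'],3).tolist(),round(d['confidence'],2)) for d in ctrl.landmark_of(t,'wrist')[:2]])
E
```

```text
6.1833 [0.63776893 0.10275005 0.05970367] 0.027419245122227365 [-5.56920415 -3.10719155  7.36336454]
yellow_carriage [([0.64, 0.108, 0.073], 0.74)]
red_stop [([0.64, 0.167, 0.013], 0.6)]
white_stop []
```

View pics/wrist5.png

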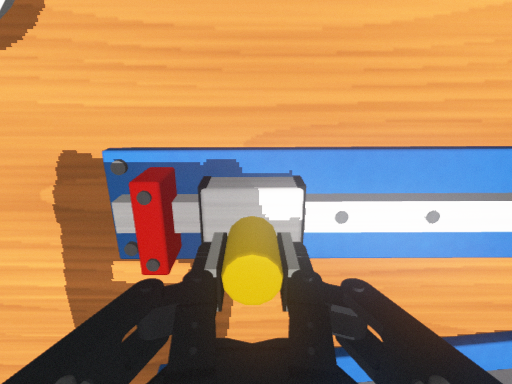

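The red stop's inner face is at column ~177 and the carriage edge at ~202, so there are about 15–20 mm left, with 3 N of drag. I'll creep in.

>>> {"api": "move_arm", "payload": {
  "rows": [
    {"dx":0,"dy":-3,"dz":0,"roll":0,"grip":0.6},
    {"dx":0,"dy":-6,"dz":0,"roll":0,"grip":0.6},
    {"dx":0,"dy":-9,"dz":0,"roll":0,"grip":0.6},
    {"dx":0,"dy":-11,"dz":0,"roll":0,"grip":0.6},
    {"dx":0,"dy":-13,"dz":0,"roll":0,"grip":0.6}
  ]
}}

```text
time_s: 6.8
eef_pos: [0.6377, 0.1154, 0.0597]
orientation: [[1.0, 0.001, -0.001], [0.001, -1.0, -0.001], [-0.001, 0.001, -1.0]]
wrist_force: [-5.7, -3.4, 6.8]
finger_gap: 0.0276
```

>>> {"api": "move_arm", "payload": {
  "rows": [
    {"dx":0,"dy":-1,"dz":0,"roll":0,"grip":0.6},
    {"dx":0,"dy":-2,"dz":0,"roll":0,"grip":0.6},
    {"dx":0,"dy":-3,"dz":0,"roll":0,"grip":0.6}
  ]
}}

```text
time_s: 7.05
eef_pos: [0.6377, 0.1183, 0.0597]
orientation: [[1.0, 0.001, -0.001], [0.001, -1.0, -0.001], [-0.001, 0.001, -1.0]]
wrist_force: [-5.3, -2.5, 7.7]
finger_gap: 0.0272
```

>>> {"api": "move_arm", "payload": {
  "rows": [
    {"dx":0,"dy":-1,"dz":0,"roll":0,"grip":0.6},
    {"dx":0,"dy":-2,"dz":0,"roll":0,"grip":0.6},
    {"dx":0,"dy":-3,"dz":0,"roll":0,"grip":0.6}
  ]
}}

```text
time_s: 7.3
eef_pos: [0.6377, 0.1213, 0.0597]
orientation: [[1.0, 0.001, -0.001], [0.001, -1.0, -0.001], [-0.001, 0.001, -1.0]]
wrist_force: [-5.6, -2.6, 8.2]
finger_gap: 0.0274
```

```bash
python3 - <<'E'
from rig import ctrl
import cv2,numpy as np
s=ctrl.snapshot('wrist'); cv2.imwrite('pics/wrist6.png',cv2.resize(s['frame'][120:300,60:360,::-1],None,fx=2.5,fy=2.5))
E
```

```text
(no output)
```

View pics/wrist6.png

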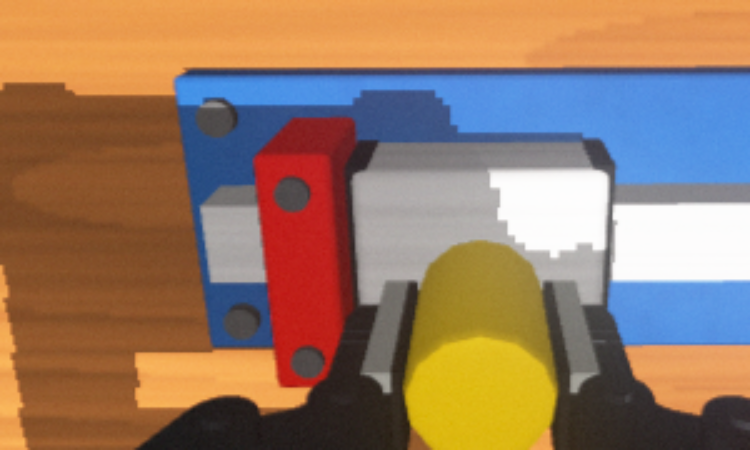

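The carriage edge (column ~355 in the crop) almost meets the red block (~350), but the force is still only drag. I'll keep creeping until the stop pushes back.

>>> {"api": "move_arm", "payload": {
  "rows": [
    {"dx":0,"dy":-0.7,"dz":0,"roll":0,"grip":0.6},
    {"dx":0,"dy":-1.4,"dz":0,"roll":0,"grip":0.6},
    {"dx":0,"dy":-2,"dz":0,"roll":0,"grip":0.6}
  ]
}}

```text
time_s: 7.6
eef_pos: [0.6377, 0.1233, 0.0597]
orientation: [[1.0, 0.001, -0.001], [0.001, -1.0, -0.001], [-0.001, 0.001, -1.0]]
wrist_force: [-5.2, -1.6, 7.2]
finger_gap: 0.0272
```

>>> {"api": "move_arm", "payload": {
  "rows": [
    {"dx":0,"dy":-0.7,"dz":0,"roll":0,"grip":0.6},
    {"dx":0,"dy":-1.4,"dz":0,"roll":0,"grip":0.6},
    {"dx":0,"dy":-2,"dz":0,"roll":0,"grip":0.6}
  ]
}}

```text
time_s: 7.85
eef_pos: [0.6377, 0.1239, 0.0597]
orientation: [[1.0, 0.001, -0.002], [0.001, -1.0, -0.003], [-0.002, 0.003, -1.0]]
wrist_force: [-8.0, -11.8, 9.2]
finger_gap: 0.0273
```

Contact: the y force has risen to −12 N with the TCP halted at y≈0.124. I'll press once more to confirm it's seated.

>>> {"api": "move_arm", "payload": {
  "rows": [
    {"dx":0,"dy":-0.5,"dz":0,"roll":0,"grip":0.6},
    {"dx":0,"dy":-1,"dz":0,"roll":0,"grip":0.6},
    {"dx":0,"dy":-1,"dz":0,"roll":0,"grip":0.6}
  ]
}}

```text
time_s: 8.1
eef_pos: [0.6377, 0.1239, 0.0597]
orientation: [[1.0, 0.0, -0.002], [0.0, -1.0, -0.004], [-0.002, 0.004, -1.0]]
wrist_force: [-6.8, -14.4, 8.6]
finger_gap: 0.0275
```

```bash
python3 - <<'E'
from rig import ctrl
import cv2,numpy as np
s=ctrl.snapshot('wrist'); cv2.imwrite('pics/wrist7.png',cv2.resize(s['frame'][120:300,60:360,::-1],None,fx=2.5,fy=2.5))
E
```

```text
(no output)
```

View pics/wrist7.png

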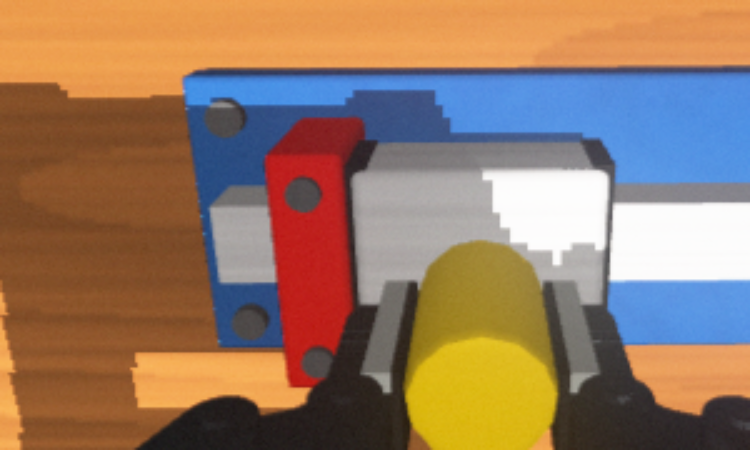

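The carriage is flush against the red stop with no gap at column ~355. Now the full stroke to white (tool +y, 220 mm to y≈−0.096).

>>> {"api": "move_arm", "payload": {
  "rows": [
    {"dx":0,"dy":2,"dz":0,"roll":0,"grip":0.6},
    {"dx":0,"dy":6,"dz":0,"roll":0,"grip":0.6},
    {"dx":0,"dy":13,"dz":0,"roll":0,"grip":0.6},
    {"dx":0,"dy":21,"dz":0,"roll":0,"grip":0.6},
    {"dx":0,"dy":30,"dz":0,"roll":0,"grip":0.6}
  ]
}}

```text
time_s: 8.57
eef_pos: [0.6378, 0.0973, 0.0597]
orientation: [[1.0, 0.002, -0.0], [0.002, -1.0, 0.001], [-0.0, -0.001, -1.0]]
wrist_force: [-4.0, 3.0, 7.0]
finger_gap: 0.0274
```

>>> {"api": "move_arm", "payload": {
  "rows": [
    {"dx":0,"dy":9,"dz":0,"roll":0,"grip":0.6},
    {"dx":0,"dy":18,"dz":0,"roll":0,"grip":0.6},
    {"dx":0,"dy":27,"dz":0,"roll":0,"grip":0.6},
    {"dx":0,"dy":36,"dz":0,"roll":0,"grip":0.6},
    {"dx":0,"dy":45,"dz":0,"roll":0,"grip":0.6}
  ]
}}

```text
time_s: 8.98
eef_pos: [0.638, 0.0519, 0.0597]
orientation: [[1.0, 0.001, -0.0], [0.001, -1.0, 0.001], [-0.0, -0.001, -1.0]]
wrist_force: [-2.1, 3.3, 6.3]
finger_gap: 0.0274
```

>>> {"api": "move_arm", "payload": {
  "rows": [
    {"dx":0,"dy":9,"dz":0,"roll":0,"grip":0.6},
    {"dx":0,"dy":18,"dz":0,"roll":0,"grip":0.6},
    {"dx":0,"dy":27,"dz":0,"roll":0,"grip":0.6},
    {"dx":0,"dy":36,"dz":0,"roll":0,"grip":0.6},
    {"dx":0,"dy":45,"dz":0,"roll":0,"grip":0.6}
  ]
}}

```text
time_s: 9.4
eef_pos: [0.6383, 0.0069, 0.0597]
orientation: [[1.0, 0.001, 0.001], [0.001, -1.0, 0.001], [0.001, -0.001, -1.0]]
wrist_force: [-1.0, 3.0, 5.4]
finger_gap: 0.0274
```

>>> {"api": "move_arm", "payload": {
  "rows": [
    {"dx":0,"dy":9,"dz":0,"roll":0,"grip":0.6},
    {"dx":0,"dy":18,"dz":0,"roll":0,"grip":0.6},
    {"dx":0,"dy":27,"dz":0,"roll":0,"grip":0.6},
    {"dx":0,"dy":36,"dz":0,"roll":0,"grip":0.6},
    {"dx":0,"dy":45,"dz":0,"roll":0,"grip":0.6}
  ]
}}

```text
time_s: 9.82
eef_pos: [0.6386, -0.0382, 0.0597]
orientation: [[1.0, 0.001, 0.001], [0.001, -1.0, 0.001], [0.001, -0.001, -1.0]]
wrist_force: [0.5, 3.3, 5.6]
finger_gap: 0.0273
```

>>> {"api": "move_arm", "payload": {
  "rows": [
    {"dx":0,"dy":9,"dz":0,"roll":0,"grip":0.6},
    {"dx":0,"dy":18,"dz":0,"roll":0,"grip":0.6},
    {"dx":0,"dy":26,"dz":0,"roll":0,"grip":0.6},
    {"dx":0,"dy":33,"dz":0,"roll":0,"grip":0.6},
    {"dx":0,"dy":37,"dz":0,"roll":0,"grip":0.6}
  ]
}}

```text
time_s: 10.23
eef_pos: [0.6388, -0.076, 0.0597]
orientation: [[1.0, 0.001, 0.001], [0.001, -1.0, 0.0], [0.001, -0.0, -1.0]]
wrist_force: [1.9, 2.9, 4.7]
finger_gap: 0.0274
```

```bash
python3 - <<'E'
from rig import ctrl
import cv2,numpy as np
s=ctrl.snapshot('wrist'); cv2.imwrite('pics/wrist8.png',s['frame'][:,:,::-1])
E
```

```text
(no output)
```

View pics/wrist8.png

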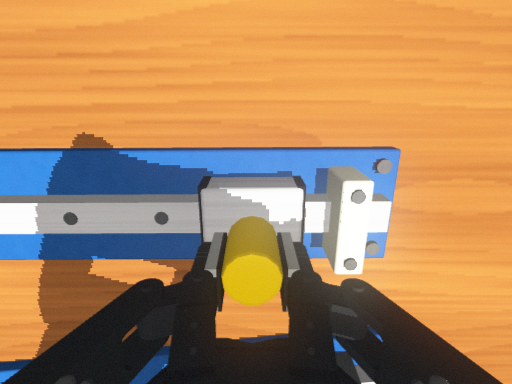

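The white stop (column ~328) is about 20 mm beyond the carriage edge (~304), with drag steady at 3 N. I'll creep in.

>>> {"api": "move_arm", "payload": {
  "rows": [
    {"dx":0,"dy":3,"dz":0,"roll":0,"grip":0.6},
    {"dx":0,"dy":6,"dz":0,"roll":0,"grip":0.6},
    {"dx":0,"dy":9,"dz":0,"roll":0,"grip":0.6},
    {"dx":0,"dy":12,"dz":0,"roll":0,"grip":0.6},
    {"dx":0,"dy":14,"dz":0,"roll":0,"grip":0.6}
  ]
}}

```text
time_s: 10.7
eef_pos: [0.6388, -0.0894, 0.0597]
orientation: [[1.0, 0.001, 0.002], [0.001, -1.0, 0.0], [0.002, -0.0, -1.0]]
wrist_force: [2.0, 3.0, 5.3]
finger_gap: 0.0272
```

>>> {"api": "move_arm", "payload": {
  "rows": [
    {"dx":0,"dy":1,"dz":0,"roll":0,"grip":0.6},
    {"dx":0,"dy":2,"dz":0,"roll":0,"grip":0.6},
    {"dx":0,"dy":3,"dz":0,"roll":0,"grip":0.6}
  ]
}}

```text
time_s: 10.95
eef_pos: [0.6389, -0.0922, 0.0597]
orientation: [[1.0, 0.001, 0.002], [0.001, -1.0, 0.0], [0.002, -0.0, -1.0]]
wrist_force: [1.1, 2.1, 6.0]
finger_gap: 0.0274
```

>>> {"api": "move_arm", "payload": {
  "rows": [
    {"dx":0,"dy":0.7,"dz":0,"roll":0,"grip":0.6},
    {"dx":0,"dy":1.4,"dz":0,"roll":0,"grip":0.6},
    {"dx":0,"dy":2,"dz":0,"roll":0,"grip":0.6}
  ]
}}

```text
time_s: 11.2
eef_pos: [0.6389, -0.0942, 0.0597]
orientation: [[1.0, 0.001, 0.002], [0.001, -1.0, 0.0], [0.002, -0.0, -1.0]]
wrist_force: [1.7, 2.0, 5.1]
finger_gap: 0.0272
```

>>> {"api": "move_arm", "payload": {
  "rows": [
    {"dx":0,"dy":0.7,"dz":0,"roll":0,"grip":0.6},
    {"dx":0,"dy":1.4,"dz":0,"roll":0,"grip":0.6},
    {"dx":0,"dy":2,"dz":0,"roll":0,"grip":0.6}
  ]
}}

```text
time_s: 11.45
eef_pos: [0.6389, -0.0962, 0.0597]
orientation: [[1.0, 0.001, 0.002], [0.001, -1.0, 0.0], [0.002, -0.0, -1.0]]
wrist_force: [2.1, 3.7, 5.3]
finger_gap: 0.0275
```

>>> {"api": "move_arm", "payload": {
  "rows": [
    {"dx":0,"dy":0.7,"dz":0,"roll":0,"grip":0.6},
    {"dx":0,"dy":1.4,"dz":0,"roll":0,"grip":0.6},
    {"dx":0,"dy":2,"dz":0,"roll":0,"grip":0.6},
    {"dx":0,"dy":2,"dz":0,"roll":0,"grip":0.6}
  ]
}}

```text
time_s: 11.78
eef_pos: [0.6388, -0.0962, 0.0597]
orientation: [[1.0, 0.002, 0.001], [0.002, -1.0, 0.003], [0.001, -0.003, -1.0]]
wrist_force: [2.4, 11.5, 7.3]
finger_gap: 0.0272
```

>>> {"api": "move_arm", "payload": {
  "rows": [
    {"dx":0,"dy":0.5,"dz":0,"roll":0,"grip":0.6},
    {"dx":0,"dy":1,"dz":0,"roll":0,"grip":0.6},
    {"dx":0,"dy":1,"dz":0,"roll":0,"grip":0.6}
  ]
}}

```text
time_s: 12.03
eef_pos: [0.6388, -0.0963, 0.0597]
orientation: [[1.0, 0.002, 0.001], [0.002, -1.0, 0.004], [0.001, -0.004, -1.0]]
wrist_force: [1.9, 14.6, 7.2]
finger_gap: 0.0278
```

```bash
python3 - <<'E'
from rig import ctrl
import cv2,numpy as np
s=ctrl.snapshot('wrist'); cv2.imwrite('pics/wrist9.png',s['frame'][:,:,::-1])
E
```

```text
(no output)
```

View pics/wrist9.png

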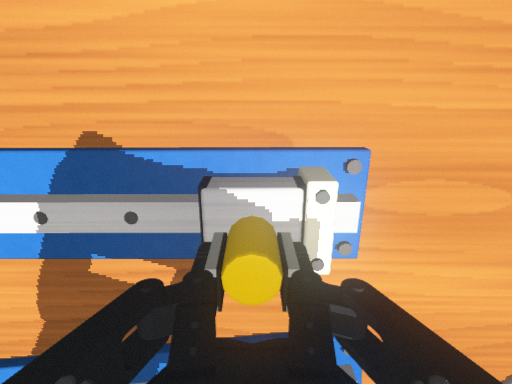

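The carriage is against the white stop: contact at column ~303, +15 N, TCP y=−0.0963, so 220 mm from the red contact. I'll release and rise.

>>> {"api": "move_arm", "payload": {
  "rows": [
    {"dx":0,"dy":0,"dz":0,"roll":0,"grip":0.1},
    {"dx":0,"dy":0,"dz":0,"roll":0,"grip":-0.3},
    {"dx":0,"dy":0,"dz":0,"roll":0,"grip":-0.7},
    {"dx":0,"dy":0,"dz":0,"roll":0,"grip":-0.7},
    {"dx":0,"dy":0,"dz":0,"roll":0,"grip":-0.7}
  ]
}}

```text
time_s: 12.5
eef_pos: [0.6381, -0.0997, 0.059]
orientation: [[1.0, 0.001, -0.0], [0.001, -1.0, -0.0], [-0.0, 0.0, -1.0]]
wrist_force: [0.1, -0.3, -0.1]
finger_gap: 0.0728
```

>>> {"api": "move_arm", "payload": {
  "rows": [
    {"dx":0,"dy":-3,"dz":-5,"roll":0,"grip":-0.7},
    {"dx":0,"dy":-3,"dz":-20,"roll":0,"grip":-0.7},
    {"dx":0,"dy":-3,"dz":-45,"roll":0,"grip":-0.7},
    {"dx":0,"dy":-3,"dz":-75,"roll":0,"grip":-0.7},
    {"dx":0,"dy":-3,"dz":-105,"roll":0,"grip":-0.7}
  ]
}}

```text
time_s: 12.92
eef_pos: [0.638, -0.0961, 0.1657]
orientation: [[1.0, 0.001, -0.001], [0.001, -1.0, 0.0], [-0.001, -0.0, -1.0]]
wrist_force: [-0.0, -0.2, -0.5]
finger_gap: 0.0727
```

>>> {"api": "move_arm", "payload": {
  "rows": [
    {"dx":0,"dy":0,"dz":-25,"roll":0,"grip":-0.7},
    {"dx":0,"dy":0,"dz":-45,"roll":0,"grip":-0.7},
    {"dx":0,"dy":0,"dz":-55,"roll":0,"grip":-0.7},
    {"dx":0,"dy":0,"dz":-55,"roll":0,"grip":-0.7}
  ]
}}

```text
time_s: 13.25
eef_pos: [0.639, -0.0964, 0.2218]
orientation: [[1.0, 0.001, 0.004], [0.001, -1.0, -0.001], [0.004, 0.001, -1.0]]
wrist_force: [0.4, 0.0, -0.7]
finger_gap: 0.0729
```

```bash
python3 - <<'E'
from rig import ctrl
import cv2,numpy as np
o=ctrl.observe();print(o['time_s'],o['eef_pos'],o['wrist_force'],np.abs(o['joint_velocities']).max())
for c in ['wrist','side']:
  s=ctrl.snapshot(c); cv2.imwrite(f'pics/{c}10.png',s['frame'][:,:,::-1])
  for t in ['yellow_carriage','red_stop','white_stop','black_carriage']:
    print(c,t,[(np.round(d['position'],3).tolist(),round(d['confidence'],2)) for d in ctrl.landmark_of(t,c)[:2]])
E
```

```text
13.25 [ 0.63895137 -0.09643658  0.22175625] [ 0.36532263  0.00481283 -0.72511527] 0.06110657709481207
wrist yellow_carriage [([0.641, -0.09, 0.073], 0.72)]
wrist red_stop [([0.64, 0.166, 0.011], 0.69), ([0.472, -0.059, 0.077], 0.21)]
wrist white_stop [([0.64, -0.138, 0.011], 0.62)]
wrist black_carriage [([0.468, -0.063, 0.075], 0.75)]
side yellow_carriage [([0.64, -0.094, 0.073], 0.68)]
side red_stop [([0.64, 0.164, 0.014], 0.81)]
side white_stop []
side black_carriage [([0.468, -0.062, 0.072], 0.56)]
```

View pics/wrist10.png

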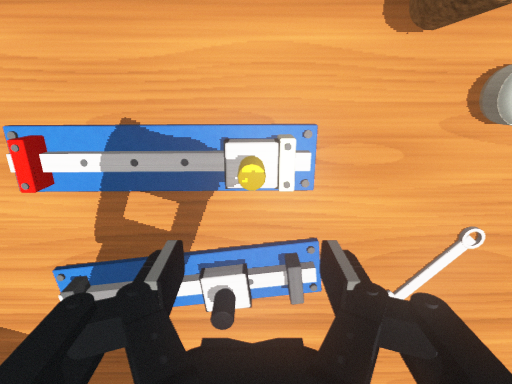

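View pics/side10.png

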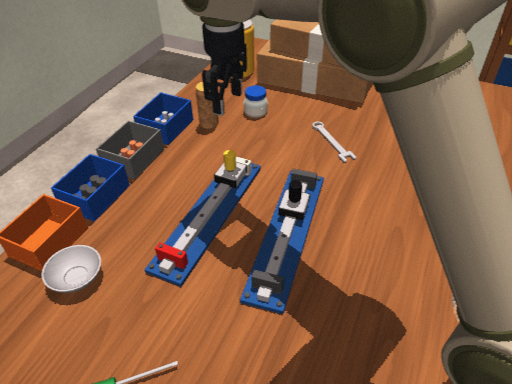

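The yellow carriage sits flush against the white stop (edge at column ~279 in the wrist view). The gripper is clear and the black carriage hasn't moved.

```bash
python3 -c "
from rig import ctrl
print(ctrl.hand_in())"
```

```text
the job is handed in; nothing more can be done
None
```

I gripped the yellow knob and drew its carriage smoothly to the red stop, then all the way across to the white stop. I released it there, rose clear and handed the job in at about 13 s on the robot's clock, against the 35 s limit.

- **Red stop:** contact force rose to about 14 N with the gripper halted at y = 0.124, and the picture showed the carriage flush against the block.
- **White stop:** contact force rose to about 15 N with the gripper halted at y = −0.096. That is 220 mm of travel, matching the rail's stated stroke.
- **Sticky spots:** the drag readings, taken at the end of each move, stayed around 2–4.6 N along the rail, so I felt none.
- **After release:** the wrist picture shows the carriage still flush with the white stop, and the wrist force is near zero. The network put the knob at y = −0.090 to −0.094, a few mm from the expected −0.096 to −0.098. That is about its usual error, so I went by the contact force and the picture.
- **Black carriage:** it is still at about (0.468, −0.063), the same as at the start within measuring error.
- **Checks that failed:** my first three move calls were refused because rows lacked some keys, and nothing moved. The white stop was not detected in the side view at the start or the end, and the top view missed the yellow carriage and red stop once the arm was over the rail.

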